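# Next flywheel from the feed lane

## Robot

A 7-joint arm with a two-finger parallel gripper is mounted at the origin on the work surface. World frame = base frame: x ahead of the robot, y to its left, z up, the work surface at z = 0. Lengths are in m, angles in rad, forces in N, time in s.
With the tool pointing down it reaches from about 0.4 to 0.85 m from the base axis. Payload 4.5 kg.
Tool frame: the origin (TCP) lies midway between the tips of the shut fingers; the grasp point (between the pads) lies 19 mm behind it; z points along the fingers, x is the direction in which the jaws open and shut, and the axes are right-handed (so a half turn about z gives the same grasp; the last joint's range is limited). The gripper opens to 88 mm and grips with 3 to 60 N. Pads are 18 mm wide; open, the fingers measure 123 mm over their backs; the gripper's body (75 mm by 187 mm) begins 45 mm behind the grasp point.
Start: joints at [1.198, 0.689, -0.195, 1.565, 0.157, 0.902, -0.215], TCP at [0.247, -0.574, 0.239] pointing down, gripper open.
Joint ranges: [-3.01, 3.01], [-0.46, 2.08], [-1.47, 1.51], [0.13, 2.56], [-1, 4.14], [0.04, 2.09], [-2.66, 2.66]. Speed limits (rad/s): [2.57, 2.57, 3.14, 3.14, 3.14, 3.14, 3.14].

## Interface

Orientations are given as a unit quaternion [x, y, z, w].
In Python, from workcell import r gives the robot as it stands.
- The arm moves only by the tool drive_tool, never from a script. Its argument "commands" is a list of rows, each a list of 7 numbers: the closure in counts, from 0 (fully open) to 255 (shut), then the shift along the tool's x, y, z in mm, then the turn, a rotation vector about the tool's x, y, z in rad. A call has 1 to 10 rows; each row is the pose to reach, as a shift and turn from the pose commanded when the call began, along the tool's axes at that moment; what a row does not reach only later rows make up. A row lasts 1/12 s, in which the tool goes at most 41.7 mm and 7.16 degrees, less where a joint would pass 70% of its speed; a pose out of reach is approached as far as the arm can. A call with a gripper value outside its range is refused whole. The fingers move at their own pace and stop on an object; "grip_force" is the grip in N (left out, the last holds). Time passes only in rows, so rows that repeat a pose let the fingers close. It gives the time, the measured TCP pose, the force and the opening at its end, in the units of the state.
- r.read_state(): the state, without advancing time (a new reading comes with each control period).
- r.read_camera(name): name is "scene" or "side" or "wrist"; returns the picture (480x640x3 uint8, red, green, blue); there is no depth.
- r.camera_model(name): a dict with "camera_matrix" (3x3 intrinsics, pixels), "cam_to_world" (4x4, takes a point from camera to world coordinates); the wrist camera has in their place "mount" (4x4, takes a point from camera to tool coordinates, whose origin is the TCP and whose axes are the tool frame's). Camera axes: x right, y down, z forward; pixel columns grow to the right and rows downward; lengths in m; the calibration is good to about 2 mm. A picture is of the moment at which its call begins: read the wrist's pose just before it. camera_model takes no time and is no camera call.
- r.job_done(): hands the job in, once; it reports no verdict.
The state is a dict: "clock": time; "joints": joint angles; "qd": joint speeds; "joint_torque": joint torques, N m; "tool_pos": TCP position; "ee_rot": TCP orientation; "ft_force": force on the tool from outside, world axes, zero at the start; "moment": the same for the moment, N m; "grip_width": opening from 0.0 (shut) to 1.0 (fully open).
Only numpy, scipy, OpenCV 4.12 (cv2) and the standard library are available. Lean on these libraries where they do the work, as an engineer would, in place of code of your own. Each camera call takes 0.05 s, during which the arm holds its last target.

## Task

Two sloped feed lanes stand on the counter, one holding nickel (silver) flywheels and the other brass ones. Lift the front nickel flywheel out of its lane, so that the next one rolls down to the front stop, and stand it on edge in the walnut cradle, down on the seat between the two brass chocks, midway across and in line with the cradle; then let go.

Things in the scene. Friction and masses are not known exactly. Their poses are not given: they have to be found in the camera images.
- nickel_front_center (a point): Centre of the front nickel flywheel (lowest, nearest the robot): silver disc, diameter 48 mm, 24 mm thick, about 0.22 kg, on edge like a rolling wheel. Its y axis is its axle, level and across the lane; x and z turn as it rolls. Its flat faces are free for the fingers down to the lane floor, 24 mm below: no side rails here.
- nickel_next_center (a point): Centre of the second nickel flywheel, same size and axes, touching the first from behind, higher up the lane; a third touches it in turn. It rolls down by itself when the first is lifted away.
- nickel_lane_front (a point): Fixed on the nickel lane: centre of a flywheel resting at the front stop, 61 mm above the counter. x: along the lane, away from the robot (the floor climbs 10 degrees); y: level, across (axle direction); z: up. Fixed blue chute 36 mm wide, front stop 20 mm high; side rails 14 mm high start 28 mm behind this point. A like lane with three brass wheels is 100 mm or more to one side.
- cradle_seat (a point): Fixed on the cradle: centre of a seated flywheel, 24 mm above the seat, 44 mm above the counter. Fixed walnut block 110 x 70 x 20 mm (x, y, z), z up. On top two brass chocks along y, 14 wide, 9 high, leave a flat seat 42 mm long in x, 70 mm wide in y, open at the sides. The wheel stands on it with its axle along y (either way round).
Things that resemble listed ones, but are neither listed nor needed, are in the scene too. Leave any green or red look-alike of the part that bears nickel_front_center alone. There is more than one size of the part that bears cradle_seat; the job needs the larger.

How it is judged:
By the outcome, as a careful person would: the job done as asked, in the order asked, and still so for the second after the job is handed in, with the robot touching nothing.
It also fails if it takes over 40 s, if anything falls off the work surface, if the arm or the gripper's body presses on something with over 40 N, if the wrist force passes 120 N, or if a joint passes its speed limit or range.

## Working session

There is one attempt and no reset: what is moved stays moved. The work goes in short steps, Python scripts to look and compute and a tool call to move; the robot and the scene stay as the last step left them, time stands still between calls to the robot, and variables do not carry over. Pictures are saved under pics/ and viewed, and the job is handed in when it is done.

Besides the shell and the picture viewer there is one more tool, called after "Call:" by a JSON object that holds its "api" and its "payload". drive_tool: Moves the arm, as the interface text tells. Its arguments: {"type":"object","properties":{"commands":{"type":"array"},"grip_force":{"type":"number"}},"required":["commands"]}

```bash
mkdir -p pics; ls
python3 - <<'E'
from workcell import r
import cv2,numpy as np
for n in ("scene","side","wrist"):
    s=r.read_state(); im=r.read_camera(n); cv2.imwrite(f"pics/{n}0.png",im[:,:,::-1])
    print(n,{k:np.round(v,4).tolist() for k,v in r.camera_model(n).items()})
print(s)
E
```

```text
pics
scene {'camera_matrix': [[445.2962, 0.0, 320.2549], [0.0, 445.2962, 241.5397], [0.0, 0.0, 1.0]], 'cam_to_world': [[-0.4111, 0.6741, -0.6137, 1.0339], [0.9115, 0.2925, -0.2893, 0.1873], [-0.0155, -0.6783, -0.7346, 0.6407], [0.0, 0.0, 0.0, 1.0]]}
side {'camera_matrix': [[561.7181, 0.0, 320.7891], [0.0, 561.7181, 237.8895], [0.0, 0.0, 1.0]], 'cam_to_world': [[-0.9913, -0.0945, 0.0918, 0.4378], [-0.1309, 0.6266, -0.7682, 0.8479], [0.0151, -0.7736, -0.6335, 0.8167], [0.0, 0.0, 0.0, 1.0]]}
wrist {'camera_matrix': [[335.9297, 0.0, 324.8149], [0.0, 335.9297, 240.1968], [0.0, 0.0, 1.0]], 'mount': [[1.0, -0.0011, -0.0012, -0.0004], [0.0013, 0.9621, 0.2728, -0.0698], [0.0009, -0.2728, 0.9621, -0.1476], [0.0, 0.0, 0.0, 1.0]]}
{'clock': 0.1, 'joints': array([ 1.19778127,  0.6898588 , -0.19452478,  1.56623929,  0.15730517,
        0.9024977 , -0.21511853]), 'qd': array([-6.26542650e-04, -2.95364428e-03, -1.02559471e-03, -2.76293201e-03,
       -3.24395408e-04, -1.25331183e-05, -2.19963844e-04]), 'joint_torque': array([-4.31673863e-03, -5.28500462e+01, -1.27192866e+00, -1.53836131e+01,
       -5.25939174e-02,  1.94019995e-03,  4.48679498e-05]), 'tool_pos': array([ 0.24704166, -0.5734899 ,  0.23801633]), 'ee_rot': array([ 8.35387538e-01, -5.49660815e-01, -7.05009088e-04, -3.90324113e-04]), 'ft_force': array([-0.1036618 , -0.33151629, -0.09954342]), 'moment': array([-0.02052066,  0.03462709, -0.03791775]), 'grip_width': 1.0022668600206708}
```

View pics/scene0.png

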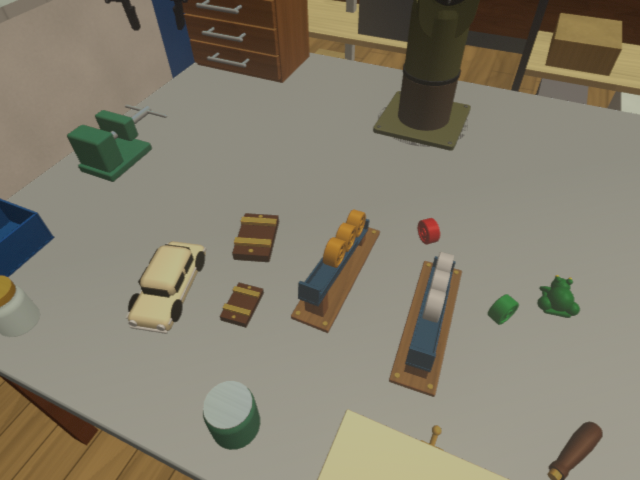

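View pics/side0.png

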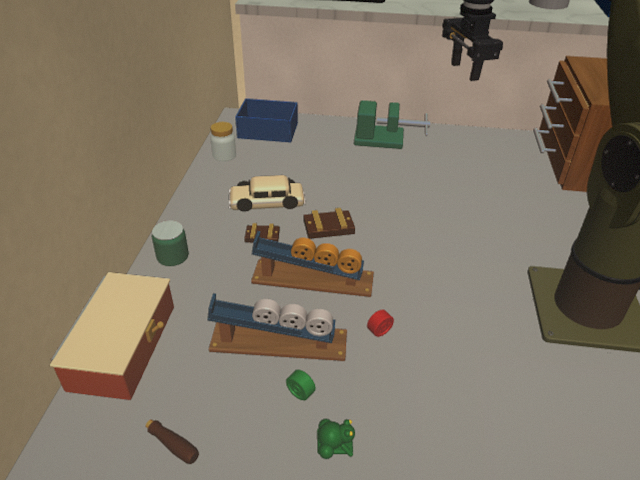

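View pics/wrist0.png

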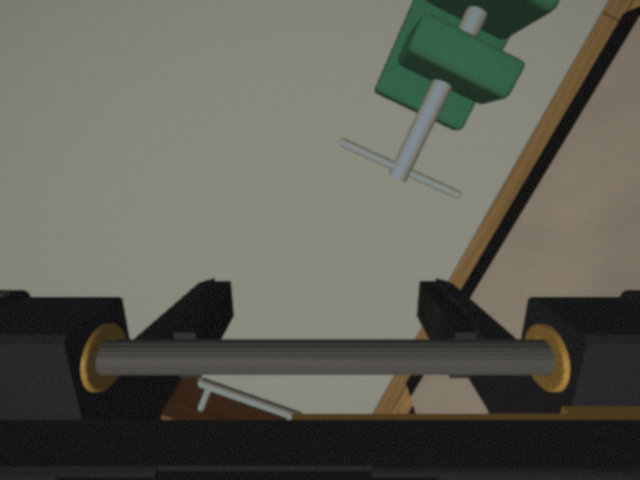

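The side view shows the nickel wheels at about (265,312), (293,317) and (319,322). The front, lowest one nearest the robot is at (319,322). There are two cradles, at (329,223) and (262,234), and the one at (329,223) looks larger. The green wheel at (300,385) and red wheel at (380,323) are look-alikes, so I'll leave them alone. Next I'll enlarge crops to confirm.

Run:
```python
import cv2,numpy as np
def crop(f,x,y,w,h,s):
    im=cv2.imread(f)[y:y+h,x:x+w]; return cv2.resize(im,None,fx=s,fy=s,interpolation=cv2.INTER_CUBIC)
cv2.imwrite("pics/c_side.png",crop("pics/side0.png",200,200,180,160,4.4)[:600])
cv2.imwrite("pics/c_sc1.png",crop("pics/scene0.png",390,240,90,150,4))
cv2.imwrite("pics/c_sc2.png",crop("pics/scene0.png",210,200,90,130,4.5))
```

```text
(no output)
```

View pics/c_side.png

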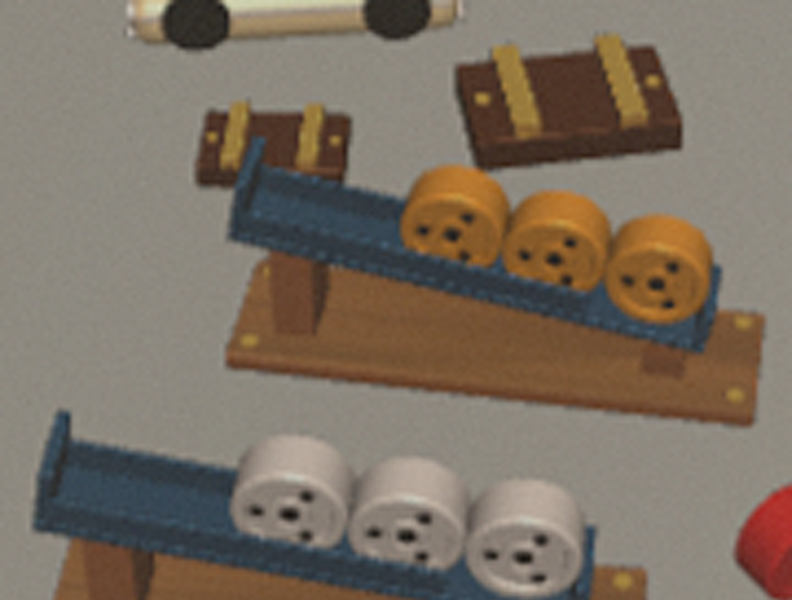

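View pics/c_sc1.png

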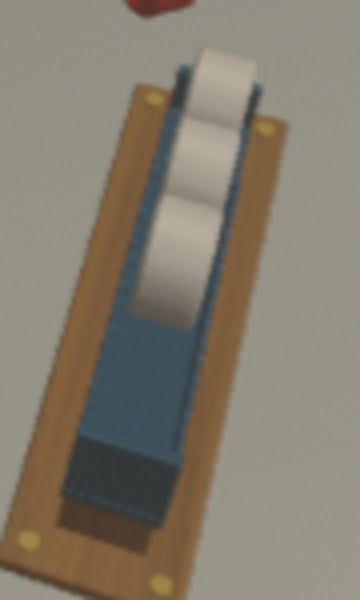

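View pics/c_sc2.png

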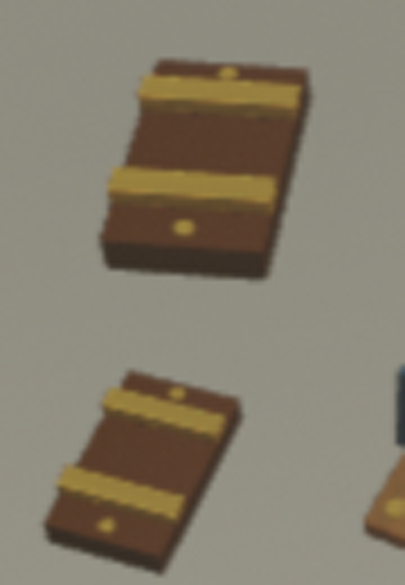

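```bash
cat > h.py <<'E'
import numpy as np
from workcell import r
def ray(n,px,z):
    m=r.camera_model(n);K=np.array(m["camera_matrix"]);T=np.array(m["cam_to_world"])
    d=T[:3,:3]@np.linalg.inv(K)@np.array([px[0],px[1],1.]);o=T[:3,3]
    return o+d*(z-o[2])/d[2]
def proj(n,p):
    m=r.camera_model(n);K=np.array(m["camera_matrix"]);T=np.array(m["cam_to_world"])
    q=K@(T[:3,:3].T@(np.array(p)-T[:3,3]));return q[:2]/q[2]
E
python3 - <<'E'
from h import *
np.set_printoptions(precision=4,suppress=True)
S=lambda x,y:(x/4.4+200-.4,y/4.4+200-.4)
h=[ray("side",S(524,557),.061),ray("side",S(406,536),.061+.0083),ray("side",S(289,514),.061+.0167)]
print("hubs",*h); d=h[2]-h[0]; print(np.linalg.norm(d), np.degrees(np.arctan2(d[1],d[0])))
u=d[:2]/np.linalg.norm(d[:2]); n=np.array([-u[1],u[0]]); c=h[0][:2]-.012*n; print("front c",c)
a=[ray("side",S(*p),.02) for p in [(458,68),(655,46),(681,122),(476,140)]]
print("cradle side",*a,np.mean(a,0))
print([np.linalg.norm(a[i]-a[(i+1)%4]) for i in range(4)])
C=lambda x,y:(x/4.5+210-.4,y/4.5+200-.4)
b=[ray("scene",C(*p),.02) for p in [(157,60),(308,70),(268,250),(103,237)]]
print("cradle scene",*b,np.mean(b,0));print([np.linalg.norm(b[i]-b[(i+1)%4]) for i in range(4)])
for q in (a,b):
  pass
D=lambda x,y:(x/4+390-.4,y/4+240-.4)
# wheel tops in scene: proj centre of tops
for i in range(3):
  p=np.r_[c+u*.0473*i,.061+.0083*i]; print("proj side",(proj("side",p)-199.6)*4.4, "scene crop",[((proj("scene",np.r_[p[:2]+s*.012*n,p[2]+.024])-[389.6,239.6])*4).round() for s in(-1,1)])
E
```

```text
hubs [0.5185 0.1781 0.061 ] [0.5663 0.1812 0.0693] [0.6134 0.1839 0.0777]
0.09648487436701259 3.4638083027879727
front c [0.5192 0.1662]
cradle side [ 0.6042 -0.1964  0.02  ] [ 0.5017 -0.232   0.02  ] [ 0.4821 -0.1677  0.02  ] [ 0.5855 -0.1368  0.02  ] [ 0.5434 -0.1832  0.02  ]
[np.float64(0.10853307007954673), np.float64(0.06727250934793332), np.float64(0.1079524360975261), np.float64(0.06238762688667149)]
cradle scene [ 0.5046 -0.2303  0.02  ] [ 0.4834 -0.1647  0.02  ] [ 0.5843 -0.1297  0.02  ] [ 0.6053 -0.196   0.02  ] [ 0.5444 -0.1802  0.02  ]
[np.float64(0.0689270175269594), np.float64(0.10680270732228296), np.float64(0.06952636211901146), np.float64(0.10638147009224867)]
proj side [526.163  534.8988] scene crop [array([183.,  58.]), array([242.,  73.])]
proj side [410.6437 513.712 ] scene crop [array([164., 130.]), array([226., 147.])]
proj side [294.4062 492.3935] scene crop [array([142., 209.]), array([207., 228.])]
```

Both views put the larger cradle at about (0.544, -0.181), yaw about 18.5°. Its measured top is close to 110x70, so it is the larger of the two. I'll move over it first for a wrist view.

```bash
cat >> h.py <<'E'
from scipy.spatial.transform import Rotation as R
np.set_printoptions(precision=4,suppress=True)
def tgt(xyz,yawx):
    """shift (mm) & rotvec for TCP xyz with tool x at yaw deg, tool straight down"""
    s=r.read_state();R0=R.from_quat(s["ee_rot"])
    a=np.radians(yawx);x=np.array([np.cos(a),np.sin(a),0]);z=np.array([0,0,-1.]);y=np.cross(z,x)
    R1=R.from_matrix(np.c_[x,y,z])
    print("t",s["clock"],"shift",R0.inv().apply(np.array(xyz)-s["tool_pos"])*1000,"rot",(R0.inv()*R1).as_rotvec(), "pos",s["tool_pos"],"xyaw",np.degrees(np.arctan2(*R0.as_matrix()[[1,0],0])),"z",R0.as_matrix()[:,2])
def wcam():
    """K, cam_to_world of wrist now"""
    s=r.read_state();m=r.camera_model("wrist")
    T=np.eye(4);T[:3,:3]=R.from_quat(s["ee_rot"]).as_matrix();T[:3,3]=s["tool_pos"]
    return np.array(m["camera_matrix"]),T@np.array(m["mount"])
E
python3 -c "
from h import *
tgt((.487,-.201,.24),-71.6)"
```

```text
t 0.15 shift [-247.2223 -367.7699   -1.5967] rot [0.0002 0.0014 0.0857] pos [ 0.2471 -0.5736  0.2381] xyaw -66.68741662733838 z [-0.0006  0.0012 -1.    ]
```

Call:
{"api": "drive_tool", "payload": {"commands": [[0,-15,-22,-1,0,0,0.01],[0,-37,-55,-1,0,0,0.02],[0,-59,-88,-1,0,0,0.03],[0,-81,-121,-1,0,0,0.04],[0,-103,-154,-1,0,0,0.05],[0,-126,-187,-1,0,0,0.06],[0,-149,-220,-1,0,0,0.07],[0,-172,-254,-1,0,0,0.08],[0,-194,-288,-1,0,0,0.086],[0,-214,-318,-1,0,0,0.086]]}}

```text
clock: 0.98
tool_pos: [0.4559, -0.249, 0.2397]
ee_rot: [0.811, -0.585, -0.0, -0.0]
ft_force: [-0.0, -0.1, 0.2]
grip_width: 1.002
```

Call:
{"api": "drive_tool", "payload": {"commands": [[0,-16,-24,0,0,0,0],[0,-30,-44,0,0,0,0],[0,-33,-50,0,0,0,0],[0,-33,-50,0,0,0,0],[0,-33,-50,0,0,0,0]]}}

```text
clock: 1.4
tool_pos: [0.4909, -0.2056, 0.2395]
ee_rot: [0.811, -0.585, -0.0, 0.001]
ft_force: [-0.3, -0.6, 1.6]
grip_width: 0.998
```

Run:
```python
from h import *
import cv2
tgt((.487,-.201,.24),-71.6)
K,T=wcam(); np.savez("w1.npz",K=K,T=T)
cv2.imwrite("pics/w1.png",r.read_camera("wrist")[:,:,::-1])
```

```text
t 1.4 shift [-5.6117  2.2514 -0.4936] rot [ 0.0014 -0.0005 -0.001 ] pos [ 0.4909 -0.2056  0.2395] xyaw -71.65923835834693 z [-0.0012 -0.0009 -1.    ]
```

View pics/w1.png

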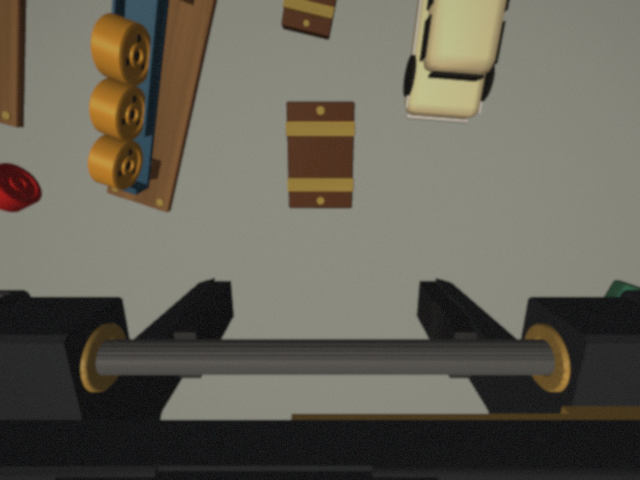

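The cradle is fully in view, corners about (287,102), (355,101), (353,208), (289,208), and nearly aligned with the tool. I'll fit it precisely.

Run:
```python
from h import *
import cv2
from scipy.optimize import least_squares
d=np.load("w1.npz");K,T=d["K"],d["T"]
im=cv2.imread("pics/w1.png")
sub=im[90:225,270:375]
cv2.imwrite("pics/w1c.png",cv2.resize(sub,None,fx=4.4,fy=4.4,interpolation=cv2.INTER_CUBIC))
hsv=cv2.cvtColor(im,cv2.COLOR_BGR2HSV); m=np.zeros(im.shape[:2],np.uint8); m[90:225,270:375]=(hsv[90:225,270:375,1]>90)*255
# brass strips: high V
b=((m>0)&(hsv[...,2]>110)).astype(np.uint8)
n,l,st,ce=cv2.connectedComponentsWithStats(b)
def back(px,z):
    v=T[:3,:3]@np.linalg.inv(K)@np.array([px[0],px[1],1.]);o=T[:3,3];return o+v*(z-o[2])/v[2]
for i in range(1,n):
    if st[i,4]>20: print(st[i],ce[i],back(ce[i],.029 if st[i,4]>150 else .02))
c=max(cv2.findContours(m,cv2.RETR_EXTERNAL,cv2.CHAIN_APPROX_NONE)[0],key=cv2.contourArea)
box=cv2.boxPoints(cv2.minAreaRect(c)); W=np.array([back(p,.02) for p in box]);print(box,W,W.mean(0),np.linalg.norm(np.diff(W,axis=0),axis=1))
for a,bb in ((0,1),(1,2)):
    v=W[bb]-W[a];print(np.degrees(np.arctan2(v[1],v[0])))
```

```text
[316 106   9   9  63] [320.    110.127] [ 0.5876 -0.1678  0.02  ]
[ 286  121   69   15 1029] [319.9339 128.    ] [ 0.5708 -0.1733  0.029 ]
[288 178  65  14 908] [320.     184.4857] [ 0.5168 -0.1909  0.029 ]
[317 197   8   8  49] [320.0816 200.2449] [ 0.4995 -0.1966  0.02  ]
[[286. 206.]
 [286. 102.]
 [354. 102.]
 [354. 206.]] [[ 0.4816 -0.1628  0.02  ]
 [ 0.5841 -0.1325  0.02  ]
 [ 0.6058 -0.1982  0.02  ]
 [ 0.5051 -0.2341  0.02  ]] [ 0.5442 -0.1819  0.02  ] [0.1069 0.0691 0.1069]
16.448822585479306
-71.7392210901196
```

View pics/w1c.png

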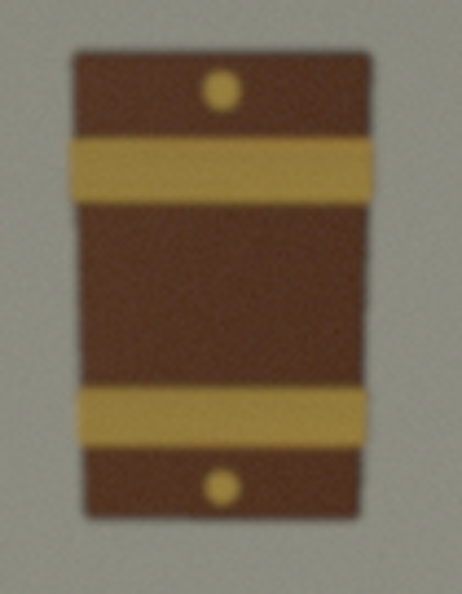

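Cradle seat at (0.5437, -0.1822), yaw 18.1°; chock spacing measured 56.8 mm against 56 nominal. Now to the nickel lane.

```bash
python3 -c "
from h import *
tgt((.465,.164,.24),-86.5)"
```

```text
t 1.45 shift [-359.7455  -91.7909   -0.8677] rot [ 0.0017 -0.0009  0.2572] pos [ 0.4904 -0.2064  0.2395] xyaw -71.76119355119711 z [-0.0015 -0.0011 -1.    ]
```

Call:
{"api": "drive_tool", "payload": {"commands": [[0,-25,-6,-1,0,0,0.02],[0,-60,-15,-1,0,0,0.05],[0,-100,-25,-1,0,0,0.08],[0,-140,-36,-1,0,0,0.11],[0,-180,-46,-1,0,0,0.14],[0,-220,-56,-1,0,0,0.17],[0,-260,-66,-1,0,0,0.2],[0,-298,-76,-1,0,0,0.23],[0,-330,-84,-1,0,0,0.257],[0,-350,-90,-1,0,0,0.257]]}}

```text
clock: 2.28
tool_pos: [0.4662, 0.158, 0.2408]
ee_rot: [0.729, -0.684, -0.0, -0.0]
ft_force: [-0.4, 0.1, 0.2]
grip_width: 1.002
```

Call:
{"api": "drive_tool", "payload": {"commands": [[0,-10,0,0,0,0,0],[0,-10,0,0,0,0,0],[0,-10,0,0,0,0,0],[0,-10,0,0,0,0,0]]}}

```text
clock: 2.62
tool_pos: [0.4665, 0.1628, 0.2407]
ee_rot: [0.728, -0.686, 0.001, 0.001]
ft_force: [-0.5, 0.8, 0.6]
grip_width: 0.999
```

Run:
```python
from h import *
import cv2
tgt((.465,.164,.24),-86.5)
K,T=wcam(); np.savez("w2.npz",K=K,T=T)
cv2.imwrite("pics/w2.png",r.read_camera("wrist")[:,:,::-1])
```

```text
t 2.6167 shift [-1.3093  1.4095  0.664 ] rot [ 0.0004 -0.0019 -0.0017] pos [0.4665 0.1628 0.2407] xyaw -86.59493684428377 z [-0.0002 -0.0019 -1.    ]
```

View pics/w2.png

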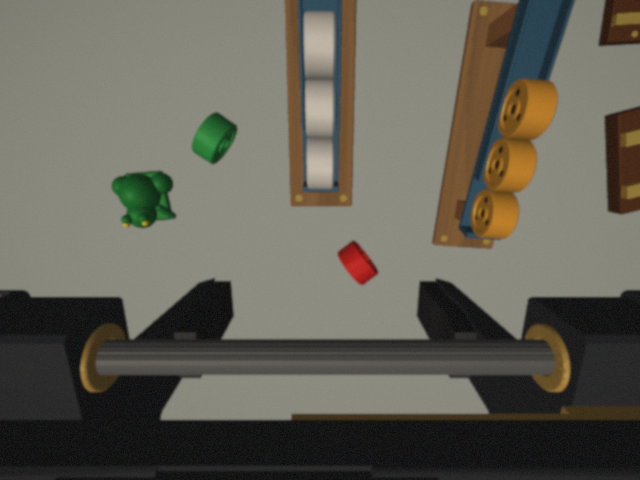

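The three nickel wheels are at (320,165) (front, lowest), (320,108) and (319,42), with the lane well aligned to the tool. The red wheel at (357,262) and green one at (215,138) are clear of the lane. Enlarging and measuring next.

Run:
```python
from h import *
import cv2
d=np.load("w2.npz");K,T=d["K"],d["T"]
im=cv2.imread("pics/w2.png")
cv2.imwrite("pics/w2c.png",cv2.resize(im[70:215,270:370],None,fx=4,fy=4,interpolation=cv2.INTER_CUBIC))
def back(px,z):
    v=T[:3,:3]@np.linalg.inv(K)@np.array([px[0],px[1],1.]);o=T[:3,3];return o+v*(z-o[2])/v[2]
hsv=cv2.cvtColor(im,cv2.COLOR_BGR2HSV)
for row,z in [(150,.085),(160,.083),(95,.093),(105,.093),(35,.1)]:
    g=im[row,295:345].astype(float); g=g[:,2]-g[:,0]  # R-B
    on=np.where(g>5-0)[0]
    print(row,g.astype(int))
from h import *
# base plate screws z~? 
for p in [(299,198),(341,198)]: print(back(p,.012))
def P(p):
    q=K@(T[:3,:3].T@(np.array(p)-T[:3,3]));return q[:2]/q[2]
u=np.array([np.cos(np.radians(3.46)),np.sin(np.radians(3.46))]);n=np.array([-u[1],u[0]])
c=np.array([.5192,.1662])
print("predicted top edges",P(np.r_[c+.012*n,.085]),P(np.r_[c-.012*n,.085]))
print("front/back at axle height",P(np.r_[c-.024*u,.061]))
```

```text
150 [ 66  68  64  65  64  67  59  28  -8 -31 -25  -4  11  21  21  22  22  22
  22  21  21  22  22  21  22  21  22  21  21  21  20  20  22  23  21  22
  18  14  -1 -21 -34 -37 -29   2  41  59  60  61  64  64]
160 [ 66  63  65  62  66  67  63  39   1 -27 -17   3  15  23  24  24  25  24
  24  25  23  23  24  22  26  23  23  24  23  24  24  25  25  24  24  23
  24  17   4 -14 -32 -36 -23  10  45  58  62  63  62  60]
95 [ 63  64  66  63  44   6 -24 -34 -24  -2  13  22  22  22  23  23  22  24
  25  23  21  23  23  23  23  23  22  23  23  22  23  22  23  22  22  22
  21  19  14  -1 -18 -33 -36 -36 -17  18  48  58  59  61]
105 [ 66  63  62  64  53  22 -13 -33 -25   1  16  22  23  25  24  24  24  24
  24  24  24  24  25  25  25  24  25  25  24  24  24  24  24  24  23  24
  23  19  13  -4 -22 -32 -35 -33 -10  27  54  64  62  61]
35 [ 57  58  48  18 -16 -30 -31 -14   2  15  21  23  22  23  23  23  22  22
  22  25  24  24  23  24  23  23  24  23  24  23  24  23  25  24  23  25
  23  22  19   9  -6 -22 -33 -38 -36 -20  18  49  63  65]
[0.4769 0.1927 0.012 ]
[0.4796 0.1456 0.012 ]
predicted top edges [311.2124 164.6834] [338.4203 164.6178]
front/back at axle height [324.8502 188.5503]
```

View pics/w2c.png

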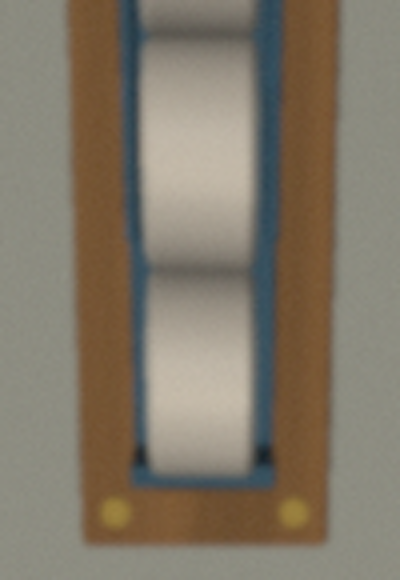

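Run:
```python
from h import *
d=np.load("w2.npz");K,T=d["K"],d["T"]
def back(px,z):
    v=T[:3,:3]@np.linalg.inv(K)@np.array([px[0],px[1],1.]);o=T[:3,3];return o+v*(z-o[2])/v[2]
q=[back((319.8,155),.0845),back((319.1,100),.093),back((318.75,35),.1)]
print(*q); v=q[2]-q[0];w=q[1]-q[0];print(np.degrees(np.arctan2(v[1],v[0])),np.degrees(np.arctan2(w[1],w[0])))
print("front rim",back((319.5,188.5),.0605),"contact12",back((319.5,137),.067),"contact23",back((319.,78),.075))
print("side proj", [ (proj("side",[.520-.012*.057,y+.012,.061])-199.6)*4.4 for y in (.166,.1705)])
tgt((.520,.1703,.24),-86.6)
```

```text
[0.5272 0.1711 0.0845] [0.5709 0.1739 0.093 ] [0.6159 0.1765 0.1   ]
3.4744845487319274 3.69276349781408
front rim [0.4949 0.1699 0.0605] contact12 [0.5426 0.1724 0.067 ] contact23 [0.5904 0.1753 0.075 ]
side proj [array([522.1036, 556.5314]), array([520.6053, 564.8637])]
t 2.6667 shift [ -4.1418 -53.8188   0.6967] rot [ 0.0002 -0.0016  0.0001] pos [0.4665 0.163  0.2407] xyaw -86.59515884974162 z [-0.0001 -0.0016 -1.    ]
```

```bash
python3 -c "
from h import *
tgt((.519,.1706,.045),-86.5)"
```

```text
t 2.6667 shift [ -4.8124 -52.8789 195.6961] rot [ 0.0002 -0.0016 -0.0017] pos [0.4665 0.163  0.2407] xyaw -86.59515884974162 z [-0.0001 -0.0016 -1.    ]
```

Call:
{"api": "drive_tool", "payload": {"commands": [[0,-2,-20,0,0,0,0],[0,-4,-42,10,0,-0.001,0],[0,-5,-52,40,0,-0.001,0],[0,-5,-53,75,0,-0.001,0],[0,-5,-53,105,0,-0.001,0],[0,-5,-53,125,0,-0.001,0],[0,-5,-53,130,0,-0.001,0],[0,-5,-53,130,0,-0.001,0]]}}

```text
clock: 3.33
tool_pos: [0.5181, 0.1723, 0.1095]
ee_rot: [0.729, -0.685, -0.001, 0.001]
ft_force: [-0.5, 0.1, 0.5]
grip_width: 1.0
```

Run:
```python
from h import *
import cv2
tgt((.519,.1706,.045),-86.5)
K,T=wcam(); np.savez("w3.npz",K=K,T=T)
cv2.imwrite("pics/w3.png",r.read_camera("wrist")[:,:,::-1])
```

```text
t 3.3333 shift [ 1.6576 -0.9776 64.5441] rot [ 0.003  -0.0008  0.0005] pos [0.5181 0.1723 0.1095] xyaw -86.47198679575256 z [-0.0029 -0.001  -1.    ]
```

View pics/w3.png

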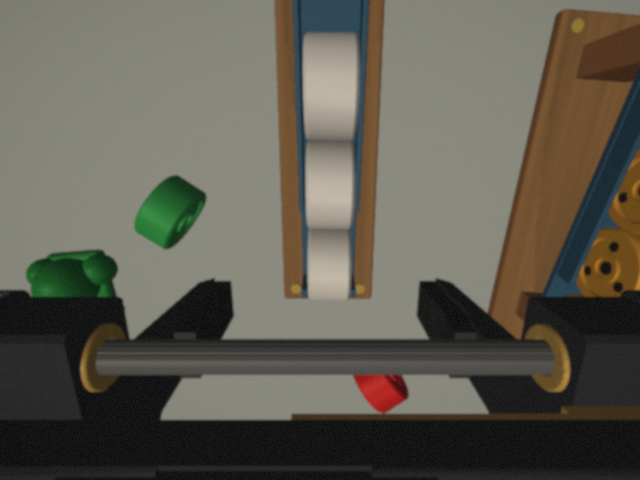

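The front wheel at (329,262) sits between the fingers, about 1.5 mm right of mid, which matches the remaining shift. Descending.

Call:
{"api": "drive_tool", "payload": {"commands": [[0,2,-1,15,0.003,0,0],[0,2,-1,38,0.003,0,0],[0,2,-1,56,0.003,0,0],[0,2,-1,64,0.003,0,0],[0,2,-1,64,0.003,0,0],[0,2,-1,64,0.003,0,0]], "grip_force": 20}}

```text
clock: 3.88
tool_pos: [0.5207, 0.1724, 0.0479]
ee_rot: [0.729, -0.684, 0.001, -0.002]
ft_force: [0.5, 0.1, -0.6]
grip_width: 0.998
```

Run:
```python
from h import *
tgt((.519,.1706,.045),-86.5);print(r.read_state()["ft_force"])
```

```text
t 3.8833 shift [1.723  1.8341 2.8511] rot [-0.0047  0.0013  0.0023] pos [0.5207 0.1724 0.0479] xyaw -86.36623445467173 z [ 0.0046  0.0016 -1.    ]
[ 0.4839  0.0764 -0.6182]
```

Call:
{"api": "drive_tool", "payload": {"commands": [[0,1,1,2,0,0,0],[60,1,1,2,0,0,0],[120,1,1,2,0,0,0],[160,1,1,2,0,0,0],[200,1,1,2,0,0,0],[230,1,1,2,0,0,0],[230,1,1,2,0,0,0],[230,1,1,2,0,0,0],[230,1,1,2,0,0,0],[230,1,1,2,0,0,0]], "grip_force": 20}}

```text
clock: 4.72
tool_pos: [0.5189, 0.1714, 0.0447]
ee_rot: [0.729, -0.684, 0.001, -0.001]
ft_force: [-0.8, -0.4, 0.0]
grip_width: 0.344
```

Run:
```python
from h import *
import cv2
tgt((.519,.1706,.045),-86.5);print(r.read_state()["ft_force"],r.read_state()["grip_width"]*88)
cv2.imwrite("pics/w4.png",r.read_camera("wrist")[:,:,::-1])
tgt((.519,.1706,.045),-86.5)
```

```text
t 4.7167 shift [ 0.7679 -0.075  -0.342 ] rot [-0.0029  0.0009  0.0027] pos [0.5189 0.1714 0.0447] xyaw -86.34326418742859 z [ 0.0029  0.0011 -1.    ]
[-0.7776 -0.4087  0.0088] 30.29780638857575
t 4.7667 shift [ 0.721  -0.0696 -0.3372] rot [-0.003   0.0008  0.0028] pos [0.5189 0.1713 0.0447] xyaw -86.3412041120335 z [ 0.0029  0.001  -1.    ]
```

View pics/w4.png

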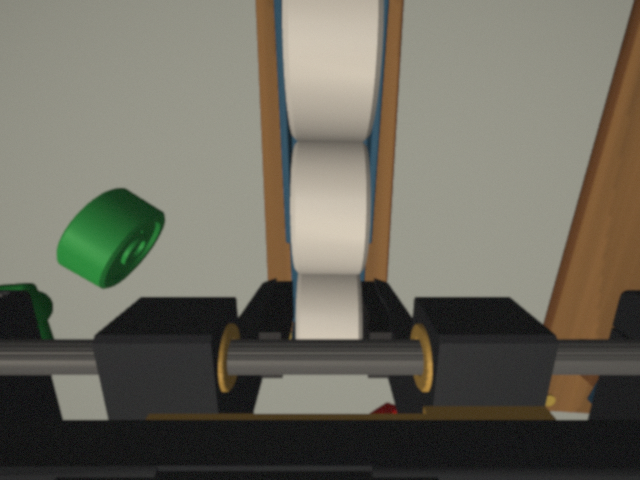

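The wheel, top at (328,305), is centred between the fingers with 30 mm still open. I'll finish closing.

Call:
{"api": "drive_tool", "payload": {"commands": [[230,0,0,0,0,0,0],[230,0,0,0,0,0,0],[230,0,0,0,0,0,0],[230,0,0,0,0,0,0]], "grip_force": 25}}

```text
clock: 5.1
tool_pos: [0.519, 0.171, 0.0447]
ee_rot: [0.729, -0.684, 0.001, -0.001]
ft_force: [0.4, -2.0, -0.5]
grip_width: 0.269
```

Run:
```python
from h import *
tgt((.519,.1706,.045),-86.5);print(r.read_state()["ft_force"],r.read_state()["grip_width"]*88)
```

```text
t 5.1 shift [ 0.4038 -0.0091 -0.3318] rot [-0.003   0.0005  0.0024] pos [0.519  0.171  0.0447] xyaw -86.36506985860473 z [ 0.003   0.0007 -1.    ]
[ 0.4042 -1.9742 -0.5395] 23.64797804544908
```

Gripped at 24 mm. Lifting straight up.

Call:
{"api": "drive_tool", "payload": {"commands": [[230,0,0,-6,0,0,0],[230,0,0,-18,0,0,0],[230,0,0,-35,0,0,0],[230,0,0,-58,0,0,0],[230,0,0,-85,0,0,0],[230,0,0,-110,0,0,0],[230,0,0,-130,0,0,0],[230,0,0,-138,0,0,0],[230,0,0,-140,0,0,0],[230,0,0,-140,0,0,0]]}}

```text
clock: 5.93
tool_pos: [0.5183, 0.1713, 0.185]
ee_rot: [0.729, -0.684, 0.001, -0.002]
ft_force: [0.4, -1.2, -3.7]
grip_width: 0.267
```

Run:
```python
from h import *
import cv2
s=r.read_state();print(s["ft_force"],s["grip_width"]*88,s["tool_pos"])
a=r.read_camera("wrist");b=r.read_camera("side")
cv2.imwrite("pics/w5.png",a[:,:,::-1]);cv2.imwrite("pics/s5.png",cv2.resize(b[150:390,180:500,::-1],None,fx=2.4,fy=2.4))
tgt((.5437,-.1822,.16),-71.9)
```

```text
[ 0.3663 -1.1573 -3.7409] 23.529949910162212 [0.5183 0.1713 0.185 ]
t 6.0333 shift [354.1498  -3.4719  23.554 ] rot [-0.0008  0.0002 -0.2518] pos [0.5175 0.171  0.1837] xyaw -86.32915923489628 z [ 0.0007  0.0003 -1.    ]
```

View pics/w5.png

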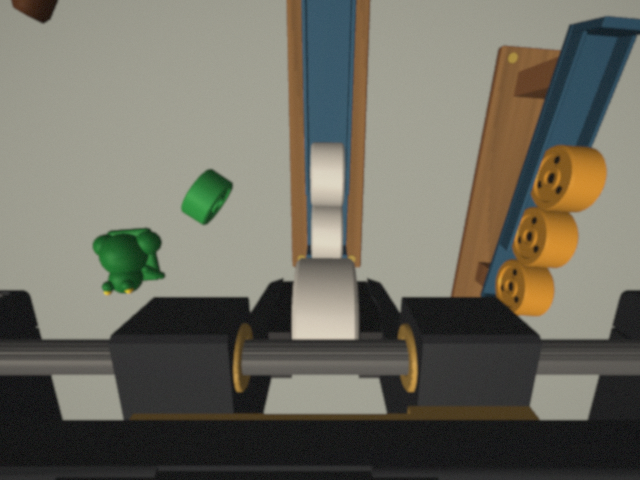

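View pics/s5.png

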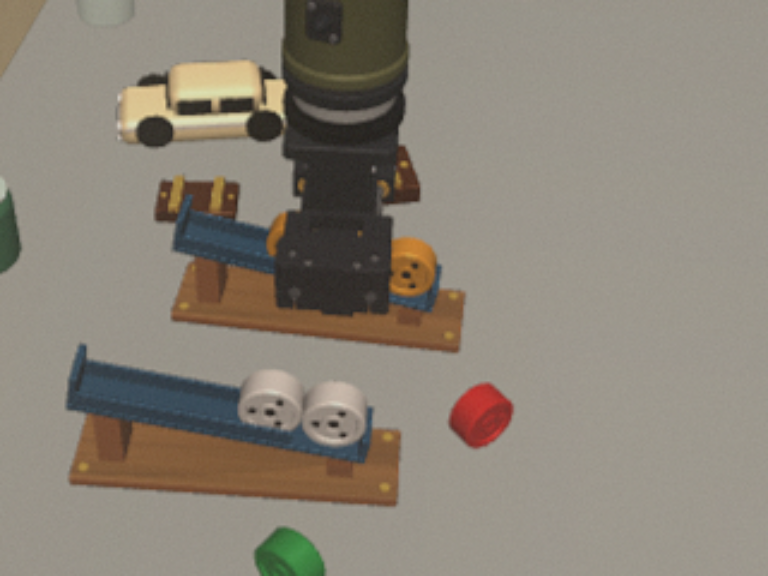

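The wrist view shows the wheel held at (325,300). The side view shows the next nickel wheel down at the front stop, at (333,415) in the enlarged crop, with the other wheel behind it. Carrying to the cradle.

Call:
{"api": "drive_tool", "payload": {"commands": [[230,15,0,0,0,0,-0.02],[230,45,0,0,0,0,-0.04],[230,82,-1,0,0,0,-0.07],[230,120,-1,0,0,0,-0.1],[230,158,-1,0,0,0,-0.13],[230,196,-2,0,0,0,-0.16],[230,234,-2,0,0,0,-0.19],[230,270,-3,0,0,0,-0.22],[230,302,-3,0,0,0,-0.25],[230,328,-3,0,0,0,-0.252]]}}

```text
clock: 6.87
tool_pos: [0.541, -0.1594, 0.1827]
ee_rot: [0.809, -0.588, -0.0, -0.0]
ft_force: [0.4, 0.7, -2.9]
grip_width: 0.274
```

Call:
{"api": "drive_tool", "payload": {"commands": [[230,17,0,0,0,0,0],[230,24,0,3,0,0,0],[230,26,0,12,0,0,0],[230,26,0,22,0,0,0],[230,26,0,24,0,0,0],[230,26,0,24,0,0,0],[230,26,0,24,0,0,0]]}}

```text
clock: 7.45
tool_pos: [0.5503, -0.1788, 0.1599]
ee_rot: [0.81, -0.586, 0.0, -0.001]
ft_force: [0.2, -0.9, -2.9]
grip_width: 0.274
```

Run:
```python
from h import *
import cv2
from scipy.optimize import brentq
tgt((.5437,-.1822,.16),-71.9);s=r.read_state();print(s["ft_force"],s["grip_width"]*88)
K,T=wcam(); np.savez("w6.npz",K=K,T=T)
a=r.read_camera("wrist");cv2.imwrite("pics/w6.png",a[:,:,::-1])
m=np.array(r.camera_model("wrist")["mount"])
for dy in (-.002,0,.002):
  for dz in (-.0163,):
    th=np.linspace(0,2*np.pi,720);P=np.c_[0*th,dy+.024*np.cos(th),dz+.024*np.sin(th)]
    q=(P-m[:3,3])@m[:3,:3]@K.T; print(dy,dz,(q[:,1]/q[:,2]).min())
```

```text
t 7.45 shift [ 1.1508  7.3695 -0.1382] rot [-0.0023  0.0016  0.0024] pos [ 0.5503 -0.1788  0.1599] xyaw -71.7637456748504 z [ 0.0017  0.0022 -1.    ]
[ 0.1568 -0.8635 -2.9102] 24.103156595962382
-0.002 -0.0163 252.64681435748497
0 -0.0163 257.01491068704905
0.002 -0.0163 261.3418415876175
```

View pics/w6.png

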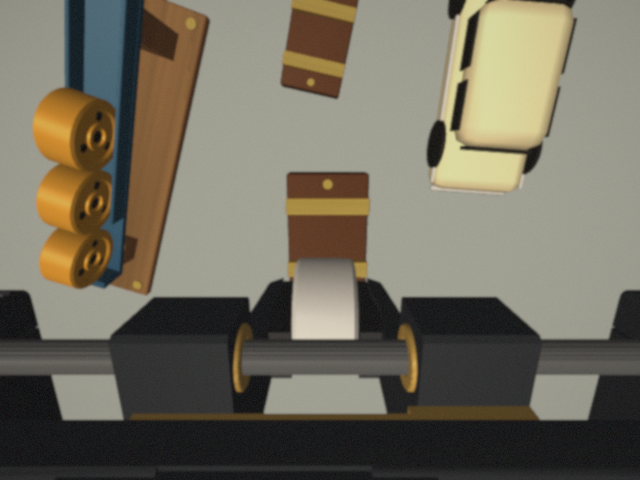

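Run:
```python
from h import *
import cv2
d=np.load("w6.npz");K,T=d["K"],d["T"];im=cv2.imread("pics/w6.png")
def back(px,z):
    v=T[:3,:3]@np.linalg.inv(K)@np.array([px[0],px[1],1.]);o=T[:3,3];return o+v*(z-o[2])/v[2]
hsv=cv2.cvtColor(im,cv2.COLOR_BGR2HSV);b=((hsv[...,1]>90)&(hsv[...,2]>110)).astype(np.uint8);b[:,:280]=0;b[:,375:]=0;b[:170]=0;b[300:]=0
n,l,st,ce=cv2.connectedComponentsWithStats(b)
for i in range(1,n):
    if st[i,4]>20: print(st[i],ce[i])
    if st[i,4]>900:
        ch=back(ce[i],.029);print("far chock",ch,"seat est",ch[:2]-.028*np.array([np.cos(.316),np.sin(.316)]))
    elif st[i,4]>40:
        ch=back(ce[i],.02);print("pin",ch)
g=im[245:275,325].astype(int);print("wheel col",[(245+i,x.tolist()) for i,x in enumerate(g)][6:22])
```

```text
[322 179  12  11 104] [327.2019 183.9904]
pin [ 0.5869 -0.1679  0.02  ]
[ 286  197   84   19 1490] [327.1114 206.4691]
far chock [ 0.5701 -0.1734  0.029 ] seat est [ 0.5435 -0.1821]
[288 261   8  18 110] [291.0364 268.8909]
pin [ 0.5038 -0.1607  0.02  ]
[354 262  13  17 197] [360.4213 269.4264]
pin [ 0.523  -0.2209  0.02  ]
wheel col [(251, [38, 62, 95]), (252, [42, 61, 97]), (253, [39, 58, 96]), (254, [41, 62, 98]), (255, [35, 59, 95]), (256, [37, 60, 93]), (257, [52, 66, 89]), (258, [65, 74, 87]), (259, [75, 81, 87]), (260, [81, 86, 91]), (261, [83, 92, 95]), (262, [89, 97, 102]), (263, [92, 100, 106]), (264, [95, 104, 109]), (265, [99, 108, 113]), (266, [103, 112, 117])]
```

Both estimates of the seat agree, and the wheel is centred in the grip. I'll move over the seat and check the alignment before going down.

Call:
{"api": "drive_tool", "payload": {"commands": [[230,1,5,10,0,0,0.002],[230,1,7,30,-0.002,0,0.002],[230,1,7,55,-0.002,0,0.002],[230,1,7,75,-0.002,0,0.002],[230,1,7,82,-0.002,0,0.002],[230,1,7,82,-0.002,0,0.002],[230,1,7,82,-0.002,0,0.002],[230,1,7,82,-0.002,0,0.002]]}}

```text
clock: 8.17
tool_pos: [0.5456, -0.1837, 0.0797]
ee_rot: [0.809, -0.588, 0.001, -0.001]
ft_force: [-0.0, 0.5, -1.9]
grip_width: 0.267
```

Run:
```python
from h import *
import cv2
tgt((.5436,-.1822,.028),-71.9);s=r.read_state();print(s["ft_force"],s["grip_width"]*88)
a=r.read_camera("side");cv2.imwrite("pics/s7.png",cv2.resize(a[150:300,230:430,::-1],None,fx=4,fy=4,interpolation=cv2.INTER_CUBIC))
a=r.read_camera("wrist");cv2.imwrite("pics/w7.png",a[:,:,::-1])
tgt((.5436,-.1822,.028),-71.9)
```

```text
t 8.1667 shift [-2.1378  1.6136 51.7152] rot [-0.0034 -0.0012 -0.0019] pos [ 0.5456 -0.1837  0.0797] xyaw -72.0102567844581 z [ 0.0036 -0.0001 -1.    ]
[-0.0421  0.465  -1.8948] 23.478169331185306
t 8.2667 shift [-2.2214  1.4404 51.7342] rot [-0.0034 -0.0013 -0.0021] pos [ 0.5455 -0.1839  0.0797] xyaw -72.02005756941593 z [ 0.0036 -0.0001 -1.    ]
```

View pics/w7.png

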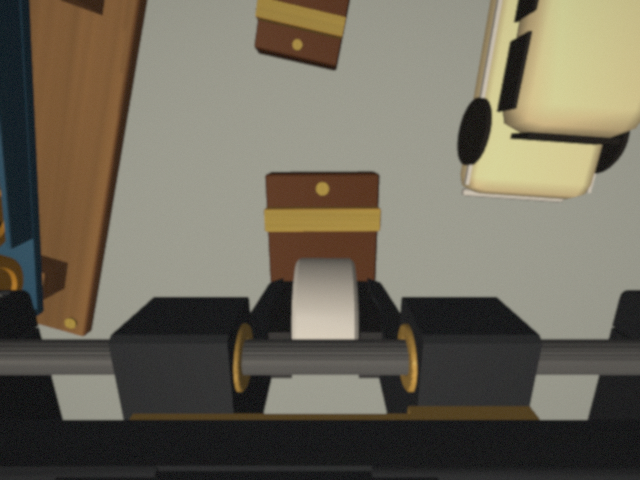

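View pics/s7.png

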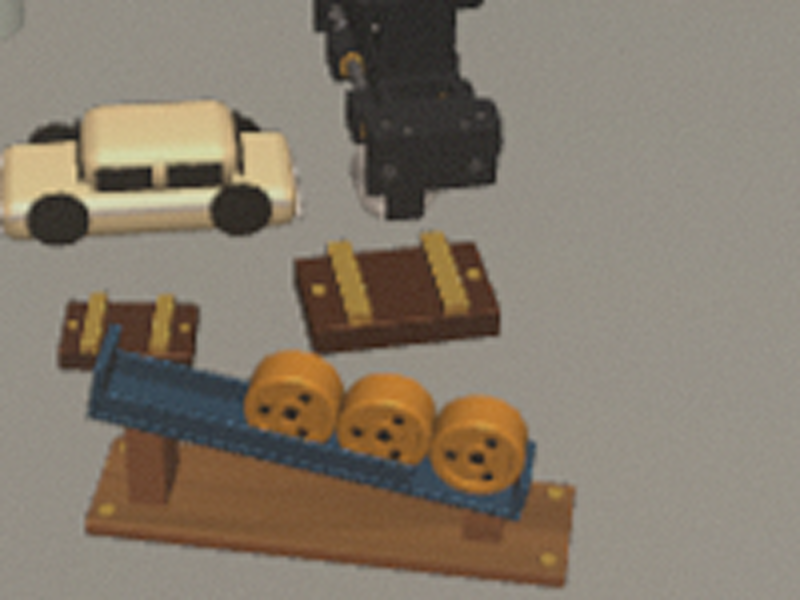

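The wheel at (325,295) is about 2 mm off the cradle midline at (322,200), which agrees with the pose reading. I'll correct this while lowering part way.

Call:
{"api": "drive_tool", "payload": {"commands": [[230,-2,1.5,8,-0.003,-0.001,-0.002],[230,-2,1.5,20,-0.003,-0.001,-0.002],[230,-2,1.5,28,-0.003,-0.001,-0.002],[230,-2,1.5,30,-0.003,-0.001,-0.002],[230,-2,1.5,30,-0.003,-0.001,-0.002],[230,-2,1.5,30,-0.003,-0.001,-0.002],[230,-2,1.5,30,-0.003,-0.001,-0.002]]}}

```text
clock: 8.85
tool_pos: [0.5427, -0.1823, 0.0485]
ee_rot: [0.809, -0.587, -0.001, 0.0]
ft_force: [0.9, 1.2, -2.1]
grip_width: 0.268
```

Run:
```python
from h import *
tgt((.5436,-.1822,.028),-71.9);s=r.read_state();print(s["ft_force"],s["grip_width"]*88)
```

```text
t 8.85 shift [ 0.2417 -0.9409 20.452 ] rot [ 0.0015  0.0009 -0.0001] pos [ 0.5427 -0.1823  0.0485] xyaw -71.90634336865133 z [-0.0017  0.0004 -1.    ]
[ 0.8621  1.153  -2.1222] 23.594997576307726
```

Call:
{"api": "drive_tool", "payload": {"commands": [[230,0,-0.7,4,0.001,0,0],[230,0,-0.7,9,0.001,0,0],[230,0,-0.7,14,0.001,0,0],[230,0,-0.7,17,0.001,0,0],[230,0,-0.7,18,0.001,0,0],[230,0,-0.7,18,0.001,0,0],[230,0,-0.7,18,0.001,0,0]]}}

```text
clock: 9.43
tool_pos: [0.5431, -0.182, 0.0303]
ee_rot: [0.81, -0.587, -0.001, 0.0]
ft_force: [0.5, 0.2, -2.1]
grip_width: 0.27
```

Run:
```python
from h import *
import cv2
tgt((.5436,-.1822,.028),-71.9);s=r.read_state();print(s["ft_force"],s["grip_width"]*88)
K,T=wcam(); np.savez("w8.npz",K=K,T=T)
a=r.read_camera("wrist");cv2.imwrite("pics/w8.png",cv2.resize(a[100:400,150:500,::-1],None,fx=2,fy=2))
```

```text
t 9.4333 shift [ 0.3895 -0.402   2.297 ] rot [ 0.0009  0.0012 -0.0001] pos [ 0.5431 -0.182   0.0303] xyaw -71.90534114861077 z [-0.0012  0.0008 -1.    ]
[ 0.5214  0.2359 -2.0739] 23.729743929842503
```

View pics/w8.png

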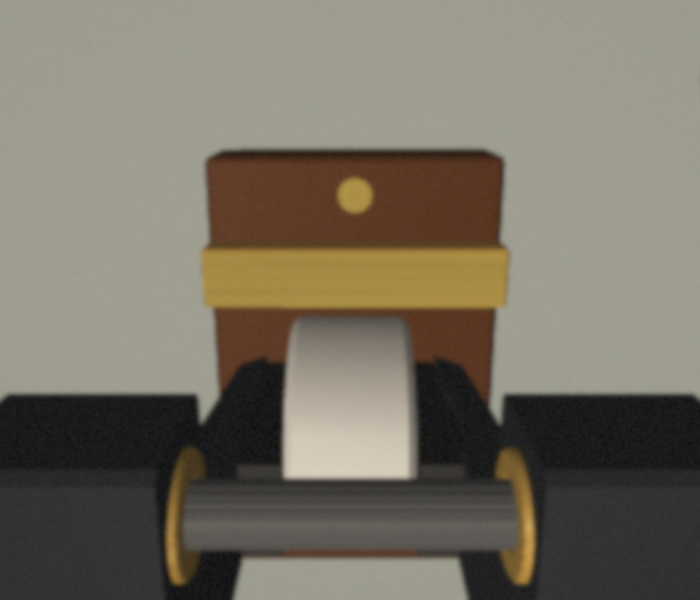

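The wheel sits between the chocks. The cradle midline (355) is right of the wheel centre (350) in the enlarged view, roughly 1 mm. I'll quantify that before seating.

Run:
```python
from h import *
d=np.load("w8.npz");K,T=d["K"],d["T"];m=np.array(r.camera_model("wrist")["mount"])
Ti=T@np.linalg.inv(m)
def back(px,z):
    v=T[:3,:3]@np.linalg.inv(K)@np.array([px[0],px[1],1.]);o=T[:3,3];return o+v*(z-o[2])/v[2]
for p,z in [((327.2,197.5),.02),((327.5,238.3),.029)]:
    w=back(p,z);t=np.linalg.inv(Ti)@np.r_[w,1];print(w,"tool mm",t[:3]*1000)
# wheel width centre in tool at top front
w=Ti@np.array([0,-.012,-.037,1]);v=(np.linalg.inv(T)@w)[:3];q=K@v;print("expected wheel centre px",q[:2]/q[2]," observed ~",150+350/2)
```

```text
[ 0.5869 -0.1682  0.02  ] tool mm [  0.5554 -45.928   10.2571]
[ 0.5704 -0.1737  0.029 ] tool mm [  0.6506 -28.4584   1.2722]
expected wheel centre px [326.3861 310.0476]  observed ~ 325.0
```

Call:
{"api": "drive_tool", "payload": {"commands": [[230,1,-0.4,0,0.001,0.001,0],[230,1,-0.4,1,0.001,0.001,0],[230,1,-0.4,2,0.001,0.001,0],[230,1,-0.4,2.5,0.001,0.001,0],[230,1,-0.4,2.5,0.001,0.001,0],[230,1,-0.4,2.5,0.001,0.001,0]]}}

```text
clock: 9.98
tool_pos: [0.5437, -0.1828, 0.0278]
ee_rot: [0.809, -0.587, -0.0, -0.0]
ft_force: [-0.5, -0.4, -2.5]
grip_width: 0.273
```

Run:
```python
from h import *
tgt((.5436,-.1822,.028),-71.9);s=r.read_state();print(s["ft_force"],s["grip_width"]*88)
```

```text
t 9.9833 shift [-0.5735 -0.0458 -0.1631] rot [-0.0001  0.0002 -0.0001] pos [ 0.5437 -0.1828  0.0278] xyaw -71.90585794611906 z [ 0.0001  0.0002 -1.    ]
[-0.4647 -0.3613 -2.5362] 24.030869294412042
```

No contact yet, so I'll lower in small steps.

Call:
{"api": "drive_tool", "payload": {"commands": [[230,0,0,0.4,0,0,0],[230,0,0,0.8,0,0,0],[230,0,0,0.8,0,0,0]]}}

```text
clock: 10.23
tool_pos: [0.5438, -0.1828, 0.0274]
ee_rot: [0.809, -0.587, 0.0, -0.0]
ft_force: [-0.3, 0.2, 1.5]
grip_width: 0.269
```

Contact: the vertical force went from -2.5 N to +1.5 N. Releasing gently.

Call:
{"api": "drive_tool", "payload": {"commands": [[175,0,0,0.8,0,0,0],[165,0,0,0.8,0,0,0],[150,0,0,0.8,0,0,0],[130,0,0,0.8,0,0,0],[110,0,0,0.8,0,0,0],[90,0,0,0.8,0,0,0],[90,0,0,0.8,0,0,0],[90,0,0,0.8,0,0,0],[90,0,0,0.8,0,0,0]]}}

```text
clock: 10.98
tool_pos: [0.5437, -0.1828, 0.0263]
ee_rot: [0.809, -0.587, -0.0, -0.0]
ft_force: [0.0, -0.3, -1.1]
grip_width: 0.647
```

Run:
```python
from h import *
import cv2
s=r.read_state();print(s["tool_pos"],s["ft_force"],s["grip_width"]*88)
a=r.read_camera("wrist");cv2.imwrite("pics/w9.png",cv2.resize(a[100:400,150:500,::-1],None,fx=2,fy=2))
```

```text
[ 0.5437 -0.1828  0.0263] [ 0.004  -0.3372 -1.1121] 56.91640658214239
```

View pics/w9.png

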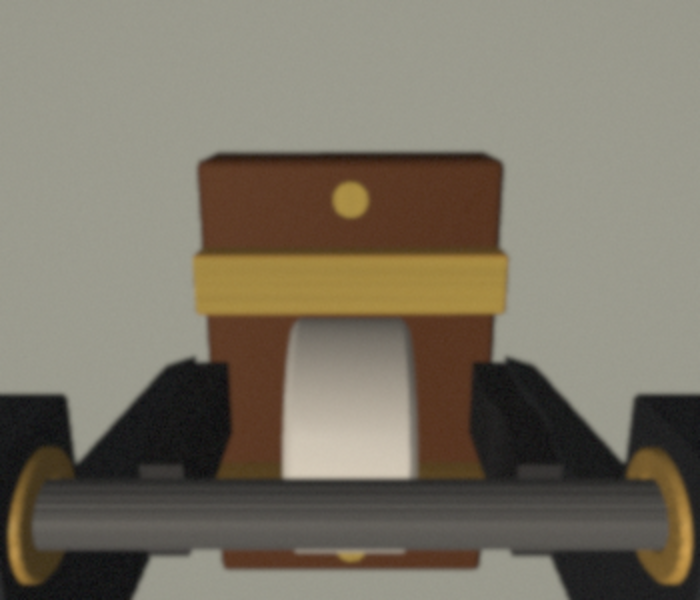

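The wheel stands free, its centre (350) on the cradle midline (351). Retreating straight up.

Call:
{"api": "drive_tool", "payload": {"commands": [[90,0,0,-6,0,0,0],[90,0,0,-20,0,0,0],[90,0,0,-42,0,0,0],[90,0,0,-70,0,0,0],[90,0,0,-100,0,0,0],[90,0,10,-130,0,0,0],[90,0,30,-150,0,0,0],[90,0,50,-160,0,0,0],[90,0,60,-160,0,0,0],[90,0,60,-160,0,0,0]]}}

```text
clock: 11.87
tool_pos: [0.4843, -0.2028, 0.1868]
ee_rot: [0.809, -0.588, -0.0, 0.001]
ft_force: [-0.3, -1.3, -0.4]
grip_width: 0.647
```

Run:
```python
from h import *
import cv2
s=r.read_state();print(s["clock"],s["tool_pos"],s["ft_force"])
K,T=wcam()
a=r.read_camera("wrist");b=r.read_camera("side")
cv2.imwrite("pics/w10.png",cv2.resize(a[60:300,200:450,::-1],None,fx=2.4,fy=2.4));cv2.imwrite("pics/s10.png",cv2.resize(b[150:390,180:440,::-1],None,fx=2.5,fy=2.5))
def back(px,z):
    v=T[:3,:3]@np.linalg.inv(K)@np.array([px[0],px[1],1.]);o=T[:3,3];return o+v*(z-o[2])/v[2]
def P(p):
    q=K@(T[:3,:3].T@(np.array(p)-T[:3,3]));return (q[:2]/q[2]-[200,60])*2.4
print("expected wheel top in crop",P([.5436,-.1821,.068]))
```

```text
11.8667 [ 0.4843 -0.2028  0.1868] [-0.2621 -1.3486 -0.3623]
expected wheel top in crop [297.0512 225.7082]
```

View pics/w10.png

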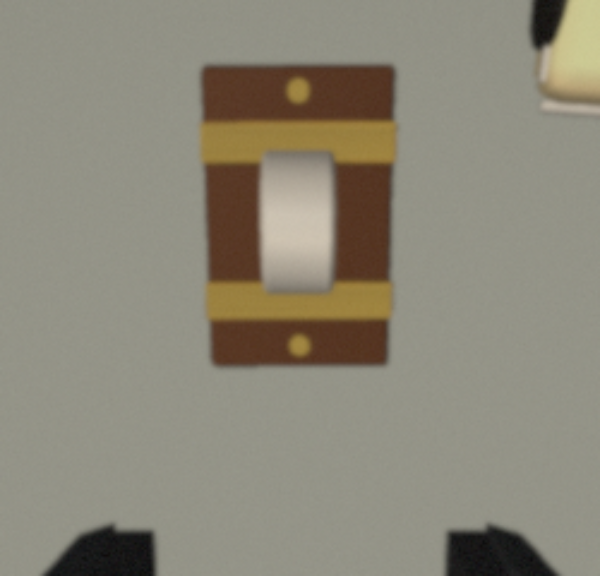

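View pics/s10.png

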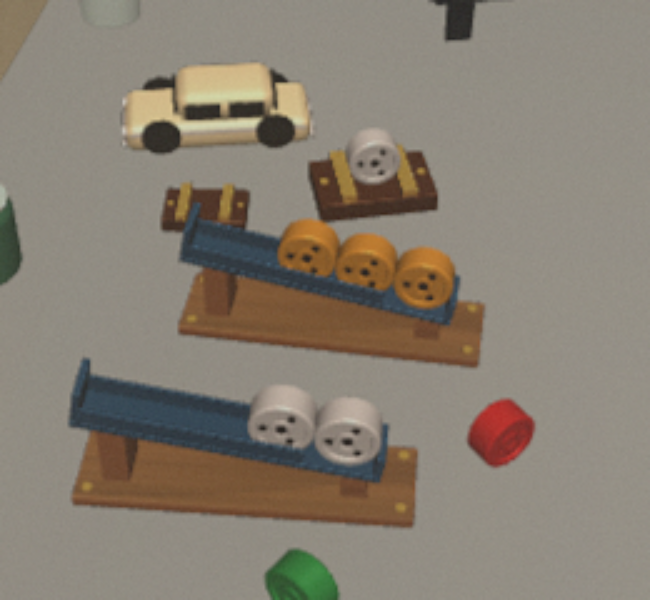

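The wheel (297,222 in the wrist crop) stands midway across the cradle (205–393 px, middle about 299), between the chocks and square to them. The side view shows the next nickel wheel at the front stop and everything else undisturbed. Handing in.

```bash
python3 -c "
from workcell import r
print(r.job_done())"
```

```text
the job is handed in; nothing more can be done
None
```

I lifted the front nickel flywheel straight out of its lane and stood it on the seat of the larger walnut cradle. I then let go, backed the gripper away and handed the job in, about 12 s into the 40 s allowed.

- **Wheel in the cradle:** it stands upright between the chocks and square to them. The last wrist picture puts it within about 1 mm of midway across.
- **Lane:** the side picture shows the next nickel wheel at the front stop with the third behind it. The brass, red and green wheels had not moved.
- **Forces:** readings stayed under 4 N after every move.
- **Disagreement:** the first side-camera estimate of the wheel's position was about 4.5 mm off across the lane compared with the wrist camera. I used the wrist value, and the grasp confirmed it.
- **Seat height:** contact came at a tool height of 27.4 mm, against 27.7 mm calculated.

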